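# Clear the rod oven's lid and hold it just under its balance

## Task

The red and yellow tins are in the way on the lid of the green electrode oven: nest the tins by size in the wide silver tin on the bench, yellow inside the wide one and red inside the yellow one, all upright and set down rather than dropped. Then take the lid by its black grip, raise it past its balance point, where its springs begin to carry it, without letting it run up towards its stop, and ease it back to a few degrees below that point. Finish while still holding it there by the grip, steady, so that the welder can reach the rods and it falls shut once you let go; leave the other things on the bench where they lie.

Things in the scene. Friction and masses are not known exactly. Their poses are not given: they have to be found in the camera images.
- oven: Green electrode oven fixed on the bench, 200 mm deep (x), 400 mm wide (y). Origin: centre of its underside; its x axis points from its front (louvres and thermostat, towards the robot) to the hinges at the back, z up; yaw within 0.12 rad. The flat top of the shut grey lid is 150 mm above the bench.
- lid_hinge (a point): Middle of the lid's hinge line, at the oven's back upper edge: 100 mm behind the oven's origin along its x, 130 mm above the bench. The hinge line is horizontal, along the oven's y. The lid's coiled springs sit on this line.
- lid (a joint): Angle (rad) of the grey steel lid, 205 mm deep, 400 wide, 25 thick, 2.4 kg, about its hinge line: 0 shut, grows as the front edge rises, stop at 1.4. Two coiled springs carry part of its weight: balance point at 0.87 (50 degrees), always. Let go below it, the lid sinks shut; above it, it rises to the stop (damped). At the grip: 4 N to lift when shut, less towards balance, 1 N back just beyond.
- lid_grip: Black grip fixed to the lid's front: a barrel 26 mm in diameter, 50 mm long, lying along the oven's y; its flat ends can be pinched (50 mm wide). One steel stem 14 mm wide runs from its middle 40 mm back to the lid's edge. Origin: centre of the barrel, when shut 245 mm in front of the hinge line, 7 mm above it, 137 mm above the bench. Its axes are the oven's when shut and turn with the lid.
- tin_wide: Wide low open silver steel tin, 96 mm outside diameter, 45 mm high, standing on the bench to the right of the oven (seen from the robot). All three tins have walls and floors 3 mm thick, straight sides, and origin at the centre of the underside, z up through the mouth. 140 g, varying by a third.
- tin_mid: Yellow open steel tin, 62 mm outside diameter, 70 mm high, standing on the oven's lid. About 110 g.
- tin_small: Red open steel tin, 42 mm outside diameter, 90 mm high, standing on the oven's lid, beside the yellow one. About 80 g.
- tube_a: Bystander: bent steel tube 28 mm in diameter, about 200 mm long, lying on the bench in front of the oven. Origin: about its middle, on the bench.
- tube_b: Bystander: bent steel tube like tube_a, at the back right.
- tube_c: Bystander: bent steel tube like tube_a, in front to the right.
- chip_hammer: Bystander: chipping hammer with a coiled steel handle, 215 mm long, 26 mm high, lying to the left of the oven. Origin: on the bench under its handle.
- wire_brush: Bystander: wooden wire brush 260 mm long, 38 mm high, lying far right. Origin: its middle, on the bench.
- weld_magnet: Bystander: red arrow-shaped welding magnet, 90 mm long, 79 mm high, standing to the left of the oven. Origin: centre of its underside.
- nozzle_paste: Bystander: blue pot with a white cap, 70 mm in diameter, 59 mm high, at the back left. Origin: centre of its underside.
Mind the look-alikes: they are no part of the job. There is more than one size of the tin_mid; the one meant has the size given above.

How it is judged (in metres and radians):
On the way, in this order (a step that is already met when the one before it is completed fails the run):
1. the tins are nested, red in yellow in wide, standing on the bench and let go, with the lid still shut (horizontal distance between tin_mid and tin_wide below 0.017 m and z of tin_mid in the frame of tin_wide between 0 and 0.008 m and horizontal distance between tin_small and tin_mid below 0.011 m and z of tin_small in the frame of tin_mid between 0 and 0.008 m and height (world z) of tin_wide below 0.006 m and angle between each of tin_wide, tin_mid, tin_small's own z axis and vertical below 0.1 rad and linear speed of each of tin_wide, tin_mid, tin_small below 0.03 m/s and contact force between the fingers and tin_wide below 0.05 N and contact force between the fingers and tin_mid below 0.05 N and contact force between the fingers and tin_small below 0.05 N and value of joint lid below 0.08 rad), for 0.2 s.
2. the lid is raised past its balance point by the grip (value of joint lid above 0.9 rad and contact force between the fingers and lid_grip above 0.1 N), for 0.1 s.
At the end, for the whole second after the job is handed in: The fingers on the black grip hold the lid still at 0.70 to 0.85 rad, 1 to 10 degrees below its balance point; the wide tin stands on the bench, yellow on its floor, red on the yellow one's floor (within 5 mm), all upright within 0.1 rad, at rest, untouched (value of joint lid between 0.7 and 0.85 rad and velocity of joint lid between -0.05 and 0.05 rad/s and contact force between the fingers and lid_grip above 0.1 N and horizontal distance between tin_mid and tin_wide below 0.017 m and z of tin_mid in the frame of tin_wide between 0 and 0.008 m and horizontal distance between tin_small and tin_mid below 0.011 m and z of tin_small in the frame of tin_mid between 0 and 0.008 m and height (world z) of tin_wide below 0.006 m and angle between each of tin_wide, tin_mid, tin_small's own z axis and vertical below 0.1 rad and linear speed of each of tin_wide, tin_mid, tin_small below 0.03 m/s and contact force between the fingers and tin_wide below 0.05 N and contact force between the fingers and tin_mid below 0.05 N and contact force between the fingers and tin_small below 0.05 N); the arm keeps its last pose, push and grip.
It fails at once if the lid is let run up towards its stop (beyond 1.2 rad) (value of joint lid above 1.2 rad).
It fails at once if a tin is dropped (falls free of the fingers at over 0.7 m/s) ((linear speed of tin_wide above 0.7 m/s and contact force between the fingers and tin_wide below 0.01 N) or (linear speed of tin_mid above 0.7 m/s and contact force between the fingers and tin_mid below 0.01 N) or (linear speed of tin_small above 0.7 m/s and contact force between the fingers and tin_small below 0.01 N)).
It fails at once if a bystander is moved by more than 40 mm (distance of any of tube_a, tube_b, tube_c, chip_hammer, wire_brush, weld_magnet, nozzle_paste from where it was at the start of the episode above 0.04 m).
It also fails if it takes over 70 s, if anything falls off the work surface, if the arm or the gripper's body presses on something with over 40 N, if the wrist force passes 120 N, or if a joint passes its speed limit or range.

## Robot

A 6-joint arm with a two-finger parallel gripper is mounted at the origin on the work surface. World frame = base frame: x ahead of the robot, y to its left, z up, the work surface at z = 0. Lengths are in mm, angles in rad, forces in N, time in s.
With the tool pointing down it reaches from about 350 to 975 mm from the base axis. Payload 4.9 kg.
Tool frame: the origin (TCP) lies midway between the tips of the shut fingers; the grasp point (between the pads) lies 19 mm behind it; z points along the fingers, y is the line along which they close (so a half turn about z gives the same grasp; the last joint's range is limited). The gripper opens to 85 mm and grips with 20 to 120 N. Pads are 22 mm wide; open, the fingers measure 114 mm over their backs; the gripper's body (76 mm by 85 mm) begins 54 mm behind the grasp point. The pads swing forward as they close: fully open they stand 13 mm farther back than shut.
Start: joints at [-1.383, 0.053, 1.613, -0, 1.476, -0.119], TCP at [188.751, -595.798, 231.304] pointing down, gripper open.
Joint ranges: [-3.01, 3.01], [-1.01, 2.22], [0.06, 2.58], [-1.02, 4.17], [0.09, 2.62], [-3.14, 3.14]. Speed limits (rad/s): [2.57, 2.57, 3.14, 3.14, 3.14, 3.14].

## Interface

Orientations are given as a unit quaternion [x, y, z, w].
In Python, from bench import r gives the robot as it stands. The module is installed in compiled form; this text tells all that it offers.
- The arm moves only by the shell command python3 -m pendant 'ROWS' [FORCE]. ROWS is JSON, a list of rows, each a list of 7 numbers: the shift along the world's x, y, z scaled (see below), then the turn, a rotation vector about the world's x, y, z scaled (see below), then the gripper command: -1 is shut, 1 is fully open, values between are in proportion. A call has 1 to 12 rows; each row shifts and turns the commanded pose from where the row before left it; what a row does not reach is not made up. The controller multiplies each number of a shift by 50 cm and each number of a turn by 180 degrees. A row lasts 1/10 s, in which the tool goes at most 50 mm and 8.59 degrees, less where a joint would pass 70% of its speed; a pose out of reach is approached as far as the arm can. A call with a number of a shift or a turn outside -1 to 1 is refused whole. A call with a gripper value outside its range is refused whole. The fingers move at their own pace and stop on an object; FORCE is the grip in N (left out, the last holds). Time passes only in rows, so rows that do not move let the fingers close. It gives the time, the measured TCP pose, the force, the opening and the grip force at its end, in the units of the state.
- r.get_state(): the state, without advancing time (a new reading comes with each control period).
- r.camera(name): name is "scene" or "top"; returns the picture (480x640x3 uint8, red, green, blue); there is no depth.
- r.camera_model(name): a dict with "camera_matrix" (3x3 intrinsics, pixels), "cam_to_world" (4x4, takes a point from camera to world coordinates). Camera axes: x right, y down, z forward; pixel columns grow to the right and rows downward; lengths in mm; the calibration is good to about 2 mm. A picture is of the moment at which its call begins. camera_model takes no time and is no camera call.
- r.sign_off(): hands the job in; it is judged then, once.
Trained networks look in the newest picture that a camera, given by its name, has taken for a name from the list of things; names that differ only in an ending like _2 or _b are one class to them, and where a whole thing is asked for, a point or a joint stands for the part that bears it (a point fixed in the world has none). Each returns a list of dicts, best first, with "conf" (0 to 1); they miss things now and then, are a little off and sometimes report something else, mostly with a low value. They report only what shows in the picture. A call takes as long as a camera call. They do not tell look-alikes from the thing itself.
- r.regions_of(camera, query): "region" (480x640 bool, what is visible of it) and "at" ([column, row] in pixels, amid what is visible of it).
The state is a dict: "t": time; "joint_pos": joint angles; "joint_velocities": joint speeds; "tau": joint torques, N m; "eef_pos": TCP position; "tcp_rot": TCP orientation; "force": force on the tool from outside, world axes, zero at the start; "wrist_torque": the same for the moment, N m; "gripper_width": opening from 0.0 (shut) to 1.0 (fully open); "gripper_force": force on a finger pad.
Only numpy, scipy, OpenCV 4.12 (cv2) and the standard library are available. Lean on these libraries where they do the work, as an engineer would, in place of code of your own. Each camera call takes 0.05 s, during which the arm holds its last target. There are 200 camera calls.

## Working session

There is one attempt and no reset: what is moved stays moved. The work goes in short steps, Python scripts to look and compute and a shell command to move; the robot and the scene stay as the last step left them, time stands still between calls to the robot, and variables do not carry over. Pictures are saved under pics/ and viewed, at most 10 in all, crops included, and the job is handed in when it is done.

```bash
mkdir -p pics; ls; python3 - <<'E'
from bench import r
import cv2,numpy as np
for n in("scene","top"):
    im=r.camera(n); cv2.imwrite(f"pics/{n}0.png",im[:,:,::-1])
    m=r.camera_model(n); print(n,np.round(m["camera_matrix"],1).tolist(),np.round(m["cam_to_world"],3).tolist())
    for q in("tin_wide","tin_mid","tin_small","lid_grip","lid","oven"):
        for d in r.regions_of(n,q)[:4]:
            ys,xs=np.nonzero(d["region"]); print(q,round(d["conf"],2),np.round(d["at"]),len(xs),xs.min(),xs.max(),ys.min(),ys.max())
s=r.get_state();print({k:np.round(v,3).tolist() for k,v in s.items()})
E
```

```text
pics
scene [[477.2, 0.0, 318.5], [0.0, 477.2, 248.6], [0.0, 0.0, 1.0]] [[0.856, 0.403, -0.323, 884.191], [0.516, -0.679, 0.522, -589.964], [-0.009, -0.614, -0.79, 971.938], [0.0, 0.0, 0.0, 1.0]]
tin_wide 0.94 [260. 356.] 1954 234 281 331 382
tin_mid 0.73 [310. 164.] 1023 293 320 139 180
tin_mid 0.72 [339. 176.] 913 324 354 158 197
tin_mid 0.56 [392. 178.] 995 379 408 159 198
tin_small 0.74 [356. 225.] 862 343 366 205 248
lid_grip 0.63 [331. 200.] 312 319 343 186 207
lid 0.84 [378. 227.] 10526 308 448 149 297
lid 0.71 [356. 228.] 757 344 365 206 247
lid 0.63 [455. 184.] 333 446 461 169 199
lid 0.61 [186. 419.] 2142 122 245 392 447
oven 0.87 [376. 242.] 13907 307 449 149 325
oven 0.4 [259. 356.] 1978 234 282 331 382
top [[607.3, 0.0, 313.5], [0.0, 607.3, 256.6], [0.0, 0.0, 1.0]] [[0.01, -0.99, 0.137, 315.99], [-1.0, -0.009, 0.008, -28.938], [-0.006, -0.137, -0.99, 1545.769], [0.0, 0.0, 0.0, 1.0]]
tin_wide 0.77 [423. 253.] 1317 399 439 234 274
tin_wide 0.67 [258. 210.] 15020 164 350 157 274
tin_mid 0.87 [200. 293.] 1080 183 222 275 309
tin_mid 0.74 [217. 211.] 815 205 237 194 227
tin_mid 0.61 [190. 343.] 1187 171 212 324 359
tin_small 0.91 [304. 213.] 447 292 311 199 225
tin_small 0.62 [441. 196.] 1011 406 484 166 207
lid_grip 0.56 [262. 265.] 296 250 271 252 273
lid 0.88 [257. 212.] 14021 167 343 158 274
lid 0.38 [257. 217.] 15344 164 350 157 274
oven 0.55 [258. 212.] 14768 164 350 157 274
oven 0.5 [148. 192.] 711 133 164 176 205
{'t': 0.7, 'joint_pos': [-1.383, 0.053, 1.613, 0.0, 1.476, -0.119], 'joint_velocities': [0.0, 0.002, -0.001, 0.001, 0.001, 0.0], 'tau': [0.001, -39.356, -37.037, -0.0, 0.0, 0.0], 'eef_pos': [188.741, -595.805, 231.33], 'tcp_rot': [0.988, 0.153, 0.0, 0.0], 'force': [-0.472, 0.177, 0.269], 'wrist_torque': [0.01, 0.008, 0.053], 'gripper_force': 0.0, 'gripper_width': 1.001}
```

View pics/top0.png

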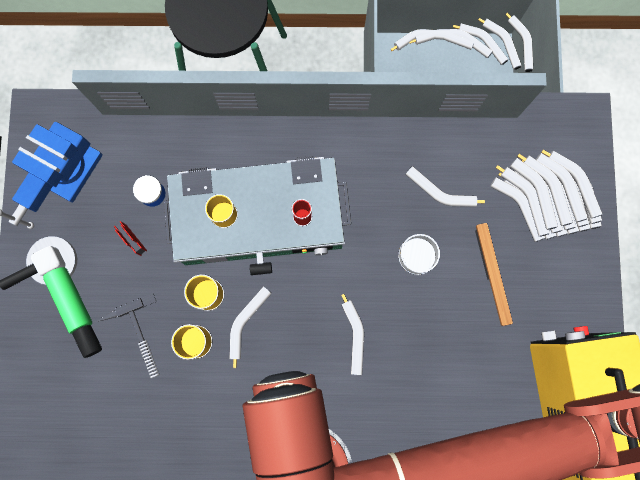

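View pics/scene0.png

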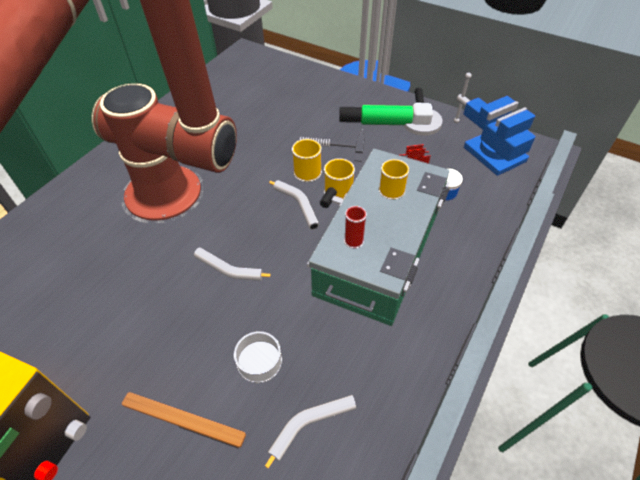

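The top view shows the yellow tin on the lid at (221,211), the red one at (302,212), the wide silver tin at (419,254) and the black grip at (261,268). The two yellow tins at (204,292) and (191,342) are look-alikes on the bench. The scene view agrees: yellow at (394,178), red at (356,226).

```bash
cat > h.py <<'E'
from bench import r
import cv2,numpy as np
from scipy.optimize import minimize
def proj(n,P):
    m=r.camera_model(n); T=np.linalg.inv(m["cam_to_world"]); P=np.atleast_2d(P)
    c=P@T[:3,:3].T+T[:3,3]; u=c@np.array(m["camera_matrix"]).T; return u[:,:2]/u[:,2:]
def hullmask(n,P,S=4):
    im=np.zeros((480*S,640*S),np.uint8); h=cv2.convexHull(((proj(n,P)+.5)*S).astype(np.float32))
    cv2.fillConvexPoly(im,h.astype(np.int32),1); return cv2.resize(im.astype(np.float32),(640,480),interpolation=cv2.INTER_AREA)
def cyl(x,y,z,d,h):
    a=np.linspace(0,2*np.pi,40); c=np.c_[x+d/2*np.cos(a),y+d/2*np.sin(a)]
    return np.r_[np.c_[c,0*a+z],np.c_[c,0*a+z+h]]
def box(x,y,yaw,bx,by,bz):
    P=np.array([[a,b,c] for a in bx for b in by for c in bz],float); c,s=np.cos(yaw),np.sin(yaw)
    return np.c_[x+c*P[:,0]-s*P[:,1],y+s*P[:,0]+c*P[:,1],P[:,2]]
def iou(a,b): return np.minimum(a,b).sum()/np.maximum(a,b).sum()
def ray(n,px,z):
    m=r.camera_model(n);M=np.array(m["cam_to_world"]);d=M[:3,:3]@np.linalg.solve(m["camera_matrix"],[px[0],px[1],1]);return (M[:3,3]+d*(z-M[2,3])/d[2])[:2]
def region(n,q,at,tol=12):
    L=[d for d in r.regions_of(n,q) if np.hypot(*(np.array(d["at"])-at))<tol]
    return L[0]["region"].astype(np.float32) if L else None
def fit(shape,regs,x0,step):
    f=lambda p:-sum(iou(hullmask(n,shape(p)),g) for n,g in regs)
    s=minimize(f,x0,method="Nelder-Mead",options=dict(initial_simplex=np.vstack([x0]+[np.array(x0)+np.eye(len(x0))[i]*step[i] for i in range(len(x0))]),xatol=.1,fatol=1e-4))
    return s.x,-s.fun
E
python3 - <<'E'
from h import *
r.camera("top");r.camera("scene")
for q,at,as_,d,h,z in(("tin_wide",(420,253),(260,356),96,45,0),("tin_mid",(219,211),(392,178),62,70,150),("tin_small",(303,213),(356,225),42,90,150)):
    R=[(n,region(n,q,a)) for n,a in(("top",at),("scene",as_))]
    x0=ray("top",at,z+h/2)
    for regs in (R[:1],R[1:],R):
        print(q,[ (np.round(p,1),round(s,3)) for p,s in [fit(lambda p:cyl(*p,z,d,h),regs,x0,(8,8))]])
R=[("top",region("top","lid",(257,212))),("scene",region("scene","lid",(378,227),20))]
x0=np.r_[ray("top",(255,210),150),0.1]
for regs in (R[:1],R):
  p,s=fit(lambda p:box(*p,(-105,100),(-200,200),(125,150)),regs,x0,(10,10,-.05)); print("oven",np.round(p,3),round(s,3))
  c,sn=np.cos(p[2]),np.sin(p[2]); print("grip pred",p[0]-145*c,p[1]-145*sn, "hinge",p[0]+100*c,p[1]+100*sn)
R=[(n,region(n,"lid_grip",a)) for n,a in (("top",(262,266)),("scene",(331,200)))]
for n,g in R:
    ys,xs=np.nonzero(g); im=r.camera(n); dark=(im.max(2)<70)&(cv2.dilate(g,np.ones((5,5)))>0); y,x=np.nonzero(dark); print("grip",n,x.mean(),y.mean(),ray(n,(x.mean(),y.mean()),137))
E
```

```text
tin_wide [(array([ 536.6, -282.4]), np.float64(0.969))]
tin_wide [(array([ 534. , -279.3]), np.float64(0.97))]
tin_wide [(array([ 535.9, -281.1]), np.float64(1.904))]
tin_mid [(array([607.3, 193.9]), np.float64(0.966))]
tin_mid [(array([606.4, 196.8]), np.float64(0.954))]
tin_mid [(array([607.2, 194.6]), np.float64(1.898))]
tin_small [(array([603.9,   9.8]), np.float64(0.953))]
tin_small [(array([603. ,  11.6]), np.float64(0.95))]
tin_small [(array([603.9,  10.2]), np.float64(1.892))]
oven [6.25578e+02 1.22625e+02 1.20000e-01] 0.88
grip pred 481.61963106704104 105.27381490599501 hinge 724.8592104060796 134.5911654508098
oven [6.25239e+02 1.23453e+02 1.18000e-01] 1.688
grip pred 481.24796336081045 106.37927207010779 hinge 724.5434745901491 135.22878186931763
grip top 260.88607594936707 267.09282700421943 [485.37948238 104.91439881]
grip scene 327.34615384615387 197.7087912087912 [480.6289427  106.02480418]
```

```bash
python3 -m pendant '[[0.038,0.072,0.02,0,0,-0.012,1],[0.038,0.072,0.02,0,0,-0.012,1],[0.038,0.072,0.02,0,0,-0.012,1],[0.038,0.072,0.02,0,0,-0.012,1],[0.038,0.072,0.02,0,0,-0.012,1],[0.038,0.072,0.02,0,0,0,1],[0.038,0.072,0.02,0,0,0,1],[0.038,0.072,0,0,0,0,1],[0.038,0.072,0,0,0,0,1],[0.038,0.072,0,0,0,0,1],[0.038,0.072,0,0,0,0,1]]' 30
python3 -m pendant '[[0.038,0.072,0,0,0,0,1],[0.038,0.072,0,0,0,0,1],[0.038,0.072,0,0,0,0,1],[0.038,0.072,0,0,0,0,1],[0.038,0.072,0,0,0,0,1],[0.038,0.072,0,0,0,0,1],[0.038,0.072,0,0,0,0,1],[0.038,0.072,0,0,0,0,1],[0.038,0.072,0,0,0,0,1],[0.038,0.072,0,0,0,0,1],[0.038,0.072,0,0,0,0,1],[0,0,0,0,0,0,1]]'
```

```text
t: 2.5
eef_pos: [398.2, -198.3, 301.6]
tcp_rot: [0.998, 0.059, 0.0, 0.0]
force: [0.7, 0.3, 0.3]
gripper_width: 1.002
gripper_force: 0.0
t: 3.7
eef_pos: [607.6, 199.9, 300.1]
tcp_rot: [0.998, 0.061, -0.001, -0.001]
force: [-1.3, -0.2, -0.0]
gripper_width: 1.0
gripper_force: 0.0
```

```bash
python3 -m pendant '[[0,-0.0105,-0.02,0,0,0,1],[0,0,-0.06,0,0,0,1],[0,0,-0.06,0,0,0,1],[0,0,-0.046,0,0,0,1],[0,0,-0.03,0,0,0,1],[0,0,0,0,0,0,1],[0,0,0,0,0,0,-1],[0,0,0,0,0,0,-1],[0,0,0,0,0,0,-1],[0,0,0,0,0,0,-1],[0,0,0,0,0,0,-1]]' 30
```

```text
t: 4.8
eef_pos: [608.0, 191.0, 195.8]
tcp_rot: [0.998, 0.059, 0.002, -0.0]
force: [-1.4, -0.5, 4.3]
gripper_width: 0.712
gripper_force: 33.1
```

```bash
python3 -m pendant '[[0,0,0,0,0,0,-1],[0,0,0,0,0,0,-1]]'; python3 - <<'E'
from h import *
im=r.camera("scene"); cv2.imwrite("pics/s1.png",cv2.resize(im[100:300,250:500,::-1],None,fx=3,fy=3))
E
```

```text
t: 5.0
eef_pos: [608.0, 191.0, 195.8]
tcp_rot: [0.998, 0.059, 0.002, -0.0]
force: [-0.2, -1.6, 5.6]
gripper_width: 0.711
gripper_force: 33.1
```

View pics/s1.png

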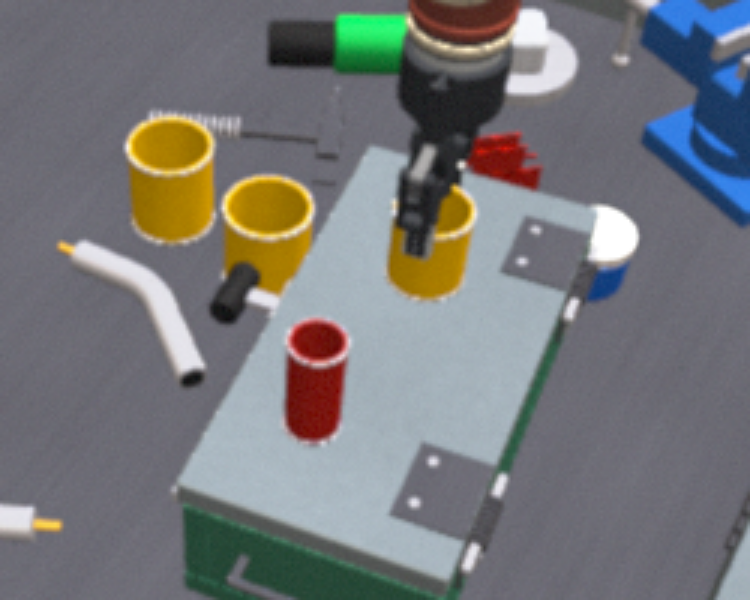

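```bash
python3 -m pendant '[[0,0,0.02,0,0,0,-1],[0,0,0.05,0,0,0,-1],[0,0,0.07,0,0,0,-1],[0,0,0.07,0,0,0,-1],[0,0,0.04,0,0,0,-1],[0,-0.02,0,0,0,0,-1]]' 30; python3 -m pendant '[[-0.012,-0.06,0,0,0,0,-1],[-0.012,-0.08,0,0,0,0,-1],[-0.012,-0.08,0,0,0,0,-1],[-0.012,-0.08,0,0,0,0,-1],[-0.012,-0.08,0,0,0,0,-1],[-0.012,-0.08,0,0,0,0,-1],[-0.012,-0.08,0,0,0,0,-1],[-0.012,-0.08,-0.02,0,0,0,-1],[-0.012,-0.08,-0.04,0,0,0,-1],[-0.012,-0.08,-0.06,0,0,0,-1],[-0.012,-0.08,-0.06,0,0,0,-1],[-0.012,-0.06,-0.06,0,0,0,-1]]'; python3 -m pendant '[[0,0,-0.05,0,0,0,-1],[0,0,-0.02,0,0,0,-1],[0,0,0,0,0,0,-1]]'
```

```text
t: 5.65
eef_pos: [608.0, 181.8, 323.2]
tcp_rot: [0.998, 0.06, 0.004, -0.001]
force: [0.0, 0.3, -0.7]
gripper_width: 0.71
gripper_force: 32.9
t: 6.85
eef_pos: [532.8, -280.5, 195.4]
tcp_rot: [0.998, 0.058, -0.001, -0.001]
force: [0.1, -0.9, -1.1]
gripper_width: 0.71
gripper_force: 32.9
t: 7.15
eef_pos: [532.9, -277.4, 160.2]
tcp_rot: [0.998, 0.059, -0.002, -0.002]
force: [-0.6, 0.2, -1.2]
gripper_width: 0.713
gripper_force: 33.0
```

```bash
python3 - <<'E'
from h import *
s=r.get_state();print(np.round(s["eef_pos"],1),s["gripper_width"],s["gripper_force"],np.round(s["force"],1))
a=r.camera("scene");b=r.camera("top")
c=lambda im,u,v:cv2.resize(im[v-65:v+65,u-65:u+65,::-1],(390,390),interpolation=cv2.INTER_CUBIC)
cv2.imwrite("pics/s2.png",np.hstack([c(a,260,340),c(b,423,250)]))
E
```

```text
[ 532.9 -277.4  160.2] 0.7125022636251138 32.971446169540286 [-0.6  0.2 -1.2]
```

View pics/s2.png

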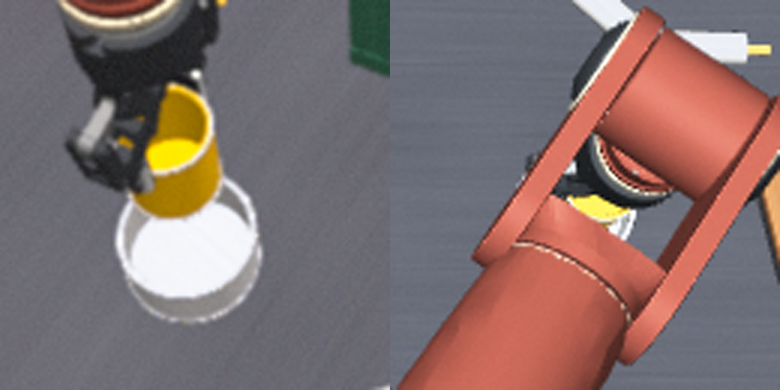

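The scene crop shows the yellow tin held upright above the wide tin, with the wide tin at about (188,250) in the crop. After a small correction I lower it.

```bash
python3 -m pendant '[[0.006,-0.007,-0.03,0,0,0,-1],[0,0,-0.05,0,0,0,-1],[0,0,-0.05,0,0,0,-1],[0,0,-0.04,0,0,0,-1],[0,0,-0.026,0,0,0,-1],[0,0,-0.01,0,0,0,-1],[0,0,-0.008,0,0,0,-1],[0,0,-0.004,0,0,0,-1],[0,0,0,0,0,0,-1],[0,0,0,0,0,0,-1]]' 30
```

```text
t: 8.25
eef_pos: [538.4, -282.4, 55.7]
tcp_rot: [0.998, 0.059, 0.001, 0.0]
force: [0.0, -0.3, 0.4]
gripper_width: 0.71
gripper_force: 33.0
```

```bash
python3 -m pendant '[[0,0,-0.006,0,0,0,-1],[0,0,-0.004,0,0,0,-1],[0,0,0,0,0,0,-1],[0,0,0,0,0,0,-1]]' 30
```

```text
t: 8.65
eef_pos: [537.7, -281.9, 49.6]
tcp_rot: [0.998, 0.059, -0.0, -0.0]
force: [0.9, 0.6, -0.3]
gripper_width: 0.708
gripper_force: 33.0
```

```bash
python3 -m pendant '[[0,0,-0.003,0,0,0,-1],[0,0,0,0,0,0,-1],[0,0,0,0,0,0,-1]]' 30
```

```text
t: 8.95
eef_pos: [538.0, -282.1, 49.0]
tcp_rot: [0.998, 0.059, 0.0, 0.0]
force: [-3.0, 0.5, 4.1]
gripper_width: 0.709
gripper_force: 33.5
```

```bash
python3 -m pendant '[[0,0,0,0,0,0,0.7],[0,0,0,0,0,0,1],[0,0,0,0,0,0,1],[0,0,0.01,0,0,0,1],[0,0,0.04,0,0,0,1],[0,0,0.09,0,0,0,1],[0,0,0.09,0,0,0,1],[0,0,0.09,0,0,0,1],[0,0,0.09,0,0,0,1],[0,0,0.09,0,0,0,1]]' 30; python3 -m pendant '[[0.0165,0.073,0,0,0,0,1],[0.0165,0.073,0,0,0,0,1],[0.0165,0.073,0,0,0,0,1],[0.0165,0.073,0,0,0,0,1],[0.0165,0.073,0,0,0,0,1],[0.0165,0.073,0,0,0,0,1],[0.0165,0.073,0,0,0,0,1],[0.0165,0.073,0,0,0,0,1],[0,0,0,0,0,0,1]]'
python3 - <<'E'
from h import *
r.camera("scene");r.camera("top")
for q,as_,d,h,z in(("tin_wide",(260,356),96,45,0),("tin_mid",(260,348),62,70,3)):
    for d_ in r.regions_of("top",q)[:5]: print(q,np.round(d_["at"]),round(d_["conf"],2))
a=r.camera("scene");b=r.camera("top")
c=lambda im,u,v:cv2.resize(im[v-65:v+65,u-65:u+65,::-1],(390,390),interpolation=cv2.INTER_CUBIC)
cv2.imwrite("pics/s3.png",np.hstack([c(a,260,340),c(b,423,250)]))
E
```

```text
t: 9.95
eef_pos: [537.6, -281.8, 300.5]
tcp_rot: [0.998, 0.059, 0.0, 0.0]
force: [0.5, 0.3, 0.1]
gripper_width: 0.999
gripper_force: 0.0
t: 10.85
eef_pos: [604.1, 13.8, 298.4]
tcp_rot: [0.998, 0.062, 0.0, -0.001]
force: [-0.2, -0.1, -0.1]
gripper_width: 1.002
gripper_force: 0.0
tin_wide [414. 266.] 0.78
tin_mid [192. 342.] 0.95
tin_mid [204. 295.] 0.81
tin_mid [417. 251.] 0.71
tin_mid [128. 236.] 0.56
```

View pics/s3.png

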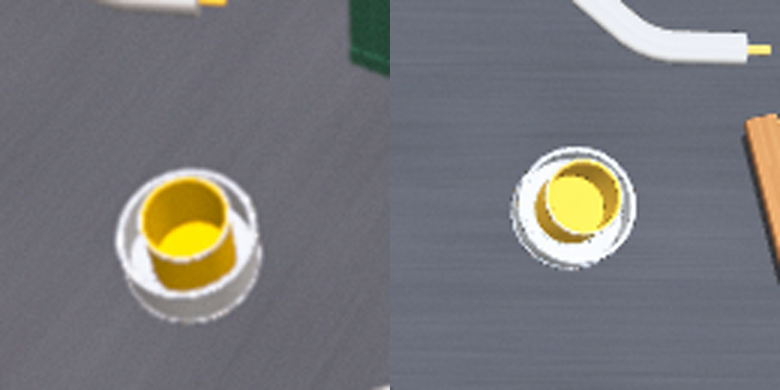

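The yellow tin stands upright inside the wide one in both crops: around (185,230) in the scene crop and (583,200) in the top crop. Next I grasp the red tin and measure the yellow one.

```bash
python3 - <<'E'
from h import *
R=[]
for n,(u,v) in (("top",(417,251)),("scene",(260,345))):
    im=r.camera(n); hsv=cv2.cvtColor(im,cv2.COLOR_RGB2HSV); m=((hsv[:,:,0]>15)&(hsv[:,:,0]<35)&(hsv[:,:,1]>120)).astype(np.float32)
    k=np.zeros_like(m);k[v-40:v+40,u-40:u+40]=1;R.append((n,m*k))
for regs in (R[:1],R[1:],R): print(fit(lambda p:cyl(*p,3,62,70),regs,[538,-282],(8,8)))
E
python3 -m pendant '[[0,-0.0075,-0.02,0,0,0,1],[0,0,-0.05,0,0,0,1],[0,0,-0.05,0,0,0,1],[0,0,-0.036,0,0,0,1],[0,0,-0.01,0,0,0,1],[0,0,0,0,0,0,1],[0,0,0,0,0,0,-1],[0,0,0,0,0,0,-1],[0,0,0,0,0,0,-1],[0,0,0,0,0,0,-1],[0,0,0,0,0,0,-1],[0,0,0,0,0,0,-1]]' 30
```

```text
(array([ 538.72763062, -284.15362549]), np.float64(0.859774649143219))
(array([ 534.81753838, -277.91414583]), np.float64(0.7971640229225159))
(array([ 537.76263243, -282.2909486 ]), np.float64(1.644600749015808))
t: 12.45
eef_pos: [604.5, 6.5, 216.7]
tcp_rot: [0.998, 0.059, 0.001, -0.0]
force: [0.8, 1.1, 6.3]
gripper_width: 0.475
gripper_force: 30.2
```

```bash
python3 -m pendant '[[0,0,0.02,0,0,0,-1],[0,0,0.05,0,0,0,-1],[0,0,0.07,0,0,0,-1],[0,0,0.06,0,0,0,-1],[0,0,0.01,0,0,0,-1]]' 30; python3 -m pendant '[[-0.01,-0.04,0,0,0,0,-1],[-0.015,-0.07,0,0,0,0,-1],[-0.018,-0.078,0,0,0,0,-1],[-0.018,-0.078,0,0,0,0,-1],[-0.018,-0.078,0,0,0,0,-1],[-0.018,-0.078,0,0,0,0,-1],[-0.018,-0.078,0,0,0,0,-1],[-0.013,-0.05,0,0,0,0,-1],[-0.005,-0.025,0,0,0,0,-1],[0,0,-0.04,0,0,0,-1],[0,0,-0.06,0,0,0,-1],[0,0,-0.04,0,0,0,-1]]'; python3 -m pendant '[[0,0,-0.06,0,0,0,-1],[0,0,-0.03,0,0,0,-1],[0,0,0,0,0,0,-1],[0,0,0,0,0,0,-1]]'; python3 - <<'E'
from h import *
a=r.camera("scene");b=r.camera("top")
c=lambda im,u,v:cv2.resize(im[v-65:v+65,u-65:u+65,::-1],(390,390),interpolation=cv2.INTER_CUBIC)
cv2.imwrite("pics/s4.png",np.hstack([c(a,260,340),c(b,423,250)]))
E
```

```text
t: 12.95
eef_pos: [605.3, 5.9, 325.3]
tcp_rot: [0.998, 0.059, 0.004, 0.001]
force: [0.8, 0.6, -0.3]
gripper_width: 0.481
gripper_force: 30.3
t: 14.15
eef_pos: [536.6, -280.1, 247.0]
tcp_rot: [0.998, 0.059, -0.001, -0.001]
force: [-1.0, -0.0, -1.4]
gripper_width: 0.477
gripper_force: 30.4
t: 14.55
eef_pos: [537.6, -281.0, 205.6]
tcp_rot: [0.998, 0.059, 0.0, -0.0]
force: [0.2, 0.4, -0.6]
gripper_width: 0.476
gripper_force: 30.4
```

View pics/s4.png

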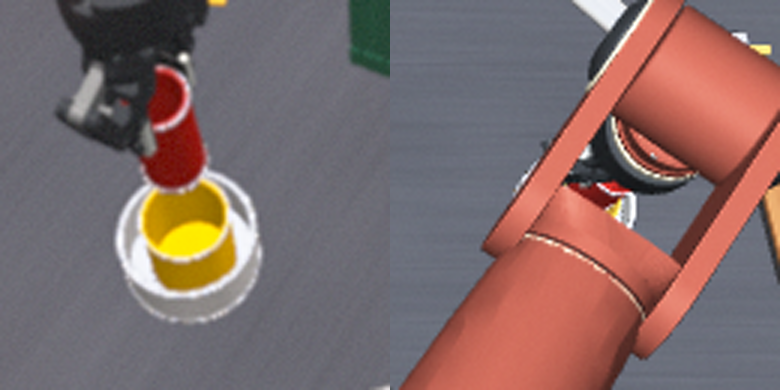

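The scene crop shows the red tin held above the yellow one, its bottom at about (178,178) and the yellow mouth at (185,215). I check the alignment by projection.

```bash
python3 - <<'E'
from h import *
im=r.camera("scene"); hsv=cv2.cvtColor(im,cv2.COLOR_RGB2HSV)
m=(((hsv[:,:,0]<8)|(hsv[:,:,0]>172))&(hsv[:,:,1]>140)); k=np.zeros_like(m);k[290:345,230:290]=1;m&=k
M=hullmask("scene",cyl(537.6,-281,139,42,90))>.5
for v in range(300,342,4):
    a=np.nonzero(m[v,230:290])[0];b=np.nonzero(M[v,230:290])[0]
    print(v,(a.min()+230,a.max()+230) if len(a) else 0,(b.min()+230,b.max()+230) if len(b) else 0)
E
```

```text
300 (np.int64(247), np.int64(252)) (np.int64(240), np.int64(254))
304 (np.int64(247), np.int64(255)) (np.int64(236), np.int64(257))
308 (np.int64(235), np.int64(255)) (np.int64(235), np.int64(258))
312 (np.int64(244), np.int64(259)) (np.int64(235), np.int64(259))
316 (np.int64(246), np.int64(260)) (np.int64(236), np.int64(259))
320 (np.int64(247), np.int64(261)) (np.int64(238), np.int64(260))
324 (np.int64(247), np.int64(261)) (np.int64(239), np.int64(261))
328 (np.int64(242), np.int64(262)) (np.int64(240), np.int64(262))
332 (np.int64(244), np.int64(260)) (np.int64(241), np.int64(262))
336 (np.int64(247), np.int64(255)) (np.int64(242), np.int64(261))
340 0 (np.int64(247), np.int64(256))
```

```bash
python3 -m pendant '[[0,-0.002,-0.04,0,0,0,-1],[0,0,-0.05,0,0,0,-1],[0,0,-0.03,0,0,0,-1],[0,0,-0.02,0,0,0,-1],[0,0,-0.02,0,0,0,-1],[0,0,-0.02,0,0,0,-1],[0,0,-0.02,0,0,0,-1],[0,0,-0.02,0,0,0,-1],[0,0,-0.02,0,0,0,-1],[0,0,-0.01,0,0,0,-1],[0,0,0,0,0,0,-1],[0,0,0,0,0,0,-1]]' 30
```

```text
t: 15.9
eef_pos: [537.5, -282.3, 80.4]
tcp_rot: [0.998, 0.059, 0.0, 0.0]
force: [0.0, -0.0, -0.2]
gripper_width: 0.483
gripper_force: 30.4
```

```bash
python3 -m pendant '[[0,0,-0.008,0,0,0,-1],[0,0,-0.004,0,0,0,-1],[0,0,-0.002,0,0,0,-1],[0,0,0,0,0,0,-1],[0,0,0,0,0,0,-1]]' 30
```

```text
t: 16.4
eef_pos: [537.4, -282.3, 73.3]
tcp_rot: [0.998, 0.059, 0.0, 0.0]
force: [0.2, -0.8, -0.5]
gripper_width: 0.478
gripper_force: 30.3
```

```bash
python3 -m pendant '[[0,0,-0.003,0,0,0,-1],[0,0,0,0,0,0,-1],[0,0,0,0,0,0,-1]]' 30
```

```text
t: 16.7
eef_pos: [538.0, -282.4, 72.9]
tcp_rot: [0.998, 0.059, 0.001, 0.0]
force: [-1.1, 3.0, 6.1]
gripper_width: 0.48
gripper_force: 31.1
```

```bash
python3 -m pendant '[[0,0,0,0,0,0,0.4],[0,0,0,0,0,0,1],[0,0,0,0,0,0,1],[0,0,0.01,0,0,0,1],[0,0,0.04,0,0,0,1],[0,0,0.09,0,0,0,1],[0,0,0.09,0,0,0,1],[0,0,0.09,0,0,0,1],[0,0,0.04,0,0,0,1]]' 30; python3 -m pendant '[[-0.011,0.0775,0,0,0,0,1],[-0.011,0.0775,0,0,0,0,1],[-0.011,0.0775,0,0,0,0,1],[-0.011,0.0775,0,0,0,0,1],[-0.011,0.0775,0,0,0,0,1],[-0.011,0.0775,0,0,0,0,1],[-0.011,0.0775,0,0,0,0,1],[-0.011,0.0775,0,0,0,0,1],[-0.011,0.0775,0,0,0,0,1],[-0.011,0.0775,0,0,0,0,1],[0,0,0,0,0,0,1],[0,0,0,0,0,0,1]]'
python3 - <<'E'
from h import *
a=r.camera("scene");b=r.camera("top")
c=lambda im,u,v:cv2.resize(im[v-65:v+65,u-65:u+65,::-1],(390,390),interpolation=cv2.INTER_CUBIC)
cv2.imwrite("pics/s5.png",np.hstack([c(a,260,340),c(b,423,250)]))
E
```

```text
t: 17.6
eef_pos: [538.9, -283.3, 258.2]
tcp_rot: [0.998, 0.059, 0.003, 0.003]
force: [0.1, -0.2, -0.3]
gripper_width: 1.004
gripper_force: 0.0
t: 18.8
eef_pos: [482.2, 105.8, 252.0]
tcp_rot: [0.998, 0.06, 0.0, 0.0]
force: [-0.7, 0.1, 0.5]
gripper_width: 0.999
gripper_force: 0.0
```

View pics/s5.png

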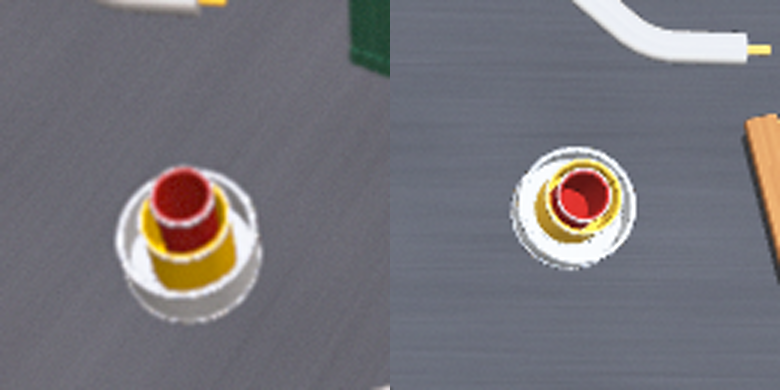

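The three tins are nested: red inside yellow inside wide, at about (185,225) in the scene crop and (580,200) in the top crop. Next is the grip.

```bash
python3 -m pendant '[[0,0,-0.03,0,0,0,1],[0,0,-0.06,0,0,0,1],[0,0,-0.06,0,0,0,1],[0,0,-0.06,0,0,0,1],[0,0,-0.04,0,0,0,1],[0,0,-0.028,0,0,0,1],[0,0,0,0,0,0,1],[0,0,0,0,0,0,0.4],[0,0,0,0,0,0,-1],[0,0,0,0,0,0,-1],[0,0,0,0,0,0,-1],[0,0,0,0,0,0,-1]]' 40
```

```text
t: 20.1
eef_pos: [483.3, 107.1, 114.9]
tcp_rot: [0.998, 0.059, 0.001, -0.002]
force: [-2.5, 5.0, 3.6]
gripper_width: 0.575
gripper_force: 45.0
```

```bash
python3 -m pendant '[[0,0,0,0,0,0,-1],[0,0,0,0,0,0,-1]]' 40; python3 - <<'E'
from h import *
a=r.camera("scene");cv2.imwrite("pics/s6.png",cv2.resize(a[130:280,250:450,::-1],None,fx=4,fy=4,interpolation=cv2.INTER_CUBIC))
E
```

```text
t: 20.3
eef_pos: [483.3, 107.1, 114.9]
tcp_rot: [0.998, 0.059, 0.001, -0.002]
force: [-2.9, 5.9, 3.5]
gripper_width: 0.575
gripper_force: 45.0
```

View pics/s6.png

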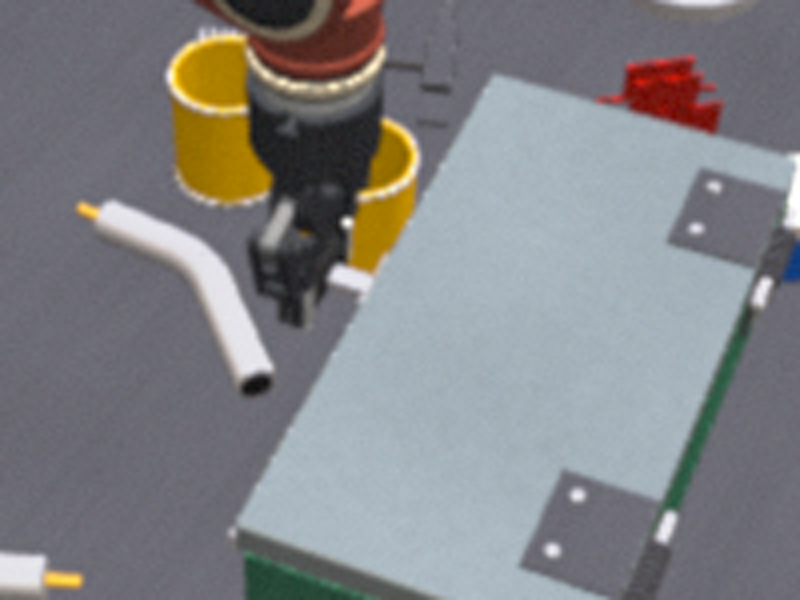

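The fingers hold the grip's flat ends, at (300,270) in the crop, and the measured opening of 49 mm matches. I raise the lid along its arc in steps of about 0.05 rad.

```bash
python3 -m pendant '[[0.0019,0.0002,0.0244,0,0,0,-1],[0.0019,0.0003,0.0244,0,0,0,-1],[0.0043,0.0005,0.0241,0,0,0,-1],[0.0043,0.0005,0.0241,0,0,0,-1],[0.0067,0.0008,0.0236,0,0,0,-1],[0.0067,0.0008,0.0236,0,0,0,-1],[0,0,0,0,0,0,-1]]' 40
```

```text
t: 21.05
eef_pos: [495.3, 108.5, 186.1]
tcp_rot: [0.998, 0.059, 0.0, -0.002]
force: [0.6, 5.8, -5.1]
gripper_width: 0.582
gripper_force: 43.5
```

```bash
python3 -m pendant '[[0.009,0.001,0.0228,0,0,0,-1],[0.0091,0.0011,0.0228,0,0,0,-1],[0.0112,0.0013,0.0217,0,0,0,-1],[0.0112,0.0014,0.0217,0,0,0,-1],[0.0132,0.0015,0.0205,0,0,0,-1],[0.0132,0.0016,0.0205,0,0,0,-1],[0.0153,0.0018,0.0191,0,0,0,-1],[0.0153,0.0018,0.0191,0,0,0,-1],[0,0,0,0,0,0,-1],[0,0,0,0,0,0,-1]]' 40; python3 - <<'E'
from h import *
s=r.get_state();p=s["eef_pos"]
f=(p[0]-483.3)*.993+(p[1]-107.1)*.1177
print(np.arctan2(p[2]-114.9+7,245-f)-np.arctan2(7,245), np.hypot(p[2]-107.9,245-f), np.round(s["wrist_torque"],2))
E
```

```text
t: 22.05
eef_pos: [543.6, 114.1, 269.4]
tcp_rot: [0.998, 0.06, -0.0, -0.002]
force: [-0.9, 5.4, -1.0]
gripper_width: 0.578
gripper_force: 43.7
0.690900639827593 245.02812618861213 [ 0.68  0.37 -0.13]
```

Tracking agrees with the arc: radius 245 mm and angle 0.69 rad. Now I take it past balance to about 0.96.

```bash
python3 -m pendant '[[0.0171,0.002,0.0174,0,0,0,-1],[0.0171,0.002,0.0174,0,0,0,-1],[0.0188,0.0022,0.0157,0,0,0,-1],[0.0188,0.0022,0.0157,0,0,0,-1],[0.0199,0.0024,0.0142,0,0,0,-1],[0.008,0.001,0.0055,0,0,0,-1],[0,0,0,0,0,0,-1],[0,0,0,0,0,0,-1],[0,0,0,0,0,0,-1]]' 40; python3 - <<'E'
from h import *
s=r.get_state();p=s["eef_pos"]
f=(p[0]-483.3)*.993+(p[1]-107.1)*.1177
print(np.arctan2(p[2]-114.9+7,245-f)-np.arctan2(7,245), np.hypot(p[2]-107.9,245-f), np.round(s["wrist_torque"],2))
g=r.camera("scene");cv2.imwrite("pics/s7.png",cv2.resize(g[80:280,230:480,::-1],None,fx=3,fy=3))
E
```

```text
t: 22.95
eef_pos: [593.7, 120.0, 312.4]
tcp_rot: [0.998, 0.06, 0.0, -0.001]
force: [-0.0, 5.5, -1.2]
gripper_width: 0.578
gripper_force: 43.8
0.9626288495512587 244.43655838132432 [ 0.73  0.21 -0.08]
```

View pics/s7.png

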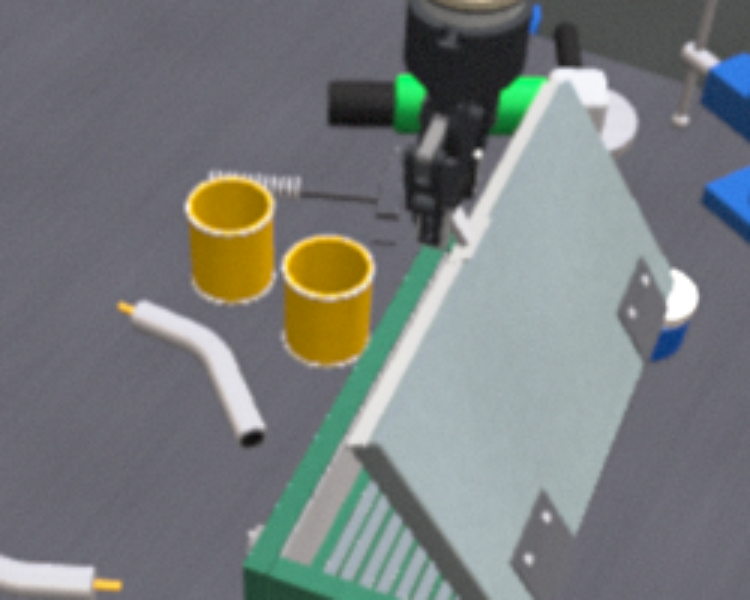

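The picture shows the lid open at about 55 degrees, rods visible, with the fingers on the grip at (435,190). Now I ease it back to about 0.78.

```bash
python3 -m pendant '[[-0.013,-0.0015,-0.0085,0,0,0,-1],[-0.013,-0.0015,-0.0085,0,0,0,-1],[-0.0118,-0.0014,-0.009,0,0,0,-1],[-0.0118,-0.0014,-0.009,0,0,0,-1],[-0.0104,-0.0013,-0.0097,0,0,0,-1],[-0.0104,-0.0013,-0.0097,0,0,0,-1],[0,0,0,0,0,0,-1],[0,0,0,0,0,0,-1],[0,0,0,0,0,0,-1],[0,0,0,0,0,0,-1],[0,0,0,0,0,0,-1],[0,0,0,0,0,0,-1]]' 40; python3 - <<'E'
from h import *
s=r.get_state();p=s["eef_pos"]
f=(p[0]-483.3)*.993+(p[1]-107.1)*.1177
print(np.arctan2(p[2]-114.9+7,245-f)-np.arctan2(7,245), np.hypot(p[2]-107.9,245-f), np.round(s["joint_velocities"],3))
# independent check of the lid angle in the picture
r.camera("scene");R=region("scene","lid",(385,190),60)
c,sn=np.cos(.118),np.sin(.118)
def lid(th):
    P=np.array([[a,b,z] for a in(-205,0) for b in(-200,200) for z in(-5,20)],float)
    X=P[:,0]*np.cos(th)+P[:,2]*np.sin(th);Z=-P[:,0]*np.sin(th)+P[:,2]*np.cos(th)+130
    return np.c_[724.6+c*X-sn*P[:,1],135+sn*X+c*P[:,1],Z]
if R is not None: print([(round(t,2),round(float(iou(hullmask("scene",lid(t)),R)),3)) for t in np.arange(.6,1.0,.04)])
E
```

```text
t: 24.2
eef_pos: [559.2, 115.9, 286.0]
tcp_rot: [0.998, 0.06, 0.002, -0.002]
force: [1.4, 5.6, -0.2]
gripper_width: 0.573
gripper_force: 44.4
0.7842583840780041 245.18781797968342 [ 0.     0.002 -0.     0.001  0.     0.001]
[(np.float64(0.6), 0.85), (np.float64(0.64), 0.877), (np.float64(0.68), 0.905), (np.float64(0.72), 0.933), (np.float64(0.76), 0.959), (np.float64(0.8), 0.947), (np.float64(0.84), 0.91), (np.float64(0.88), 0.866), (np.float64(0.92), 0.825), (np.float64(0.96), 0.781)]
```

The arc gives 0.784 rad and the picture about 0.77. Both are inside the 0.70–0.85 band, and the arm is steady with the fingers on the grip.

```bash
python3 -c "
from bench import r
print(r.sign_off())"
```

```text
the job is handed in; nothing more can be done
None
```

The job is handed in: the tins are nested red in yellow in wide, and the lid was raised to about 0.96 rad and eased back, and is now held steady by its grip at about 0.78 rad; the judge returned no verdict.

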